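# Rack the brass hand lens in the slide rule drawer

### The arm

A 6-joint arm with a two-finger parallel gripper is mounted at the origin on the work surface. World frame = base frame: x ahead of the robot, y to its left, z up, the work surface at z = 0. Lengths are in m, angles in rad, forces in N, time in s.
With the tool pointing down it reaches from about 0.35 to 0.975 m from the base axis. Payload 4.9 kg.
Tool frame: the origin (TCP) lies on the centre line of the jaws, within the pads' length; the fingertips stand 14 mm ahead of it and the grasp point (between the pads) lies 5 mm behind it; z points along the fingers, y is the line along which they close (so a half turn about z gives the same grasp; the last joint's range is limited). The gripper opens to 85 mm and grips with 20 to 120 N. Pads are 22 mm wide; open, the fingers measure 114 mm over their backs; the gripper's body (76 mm by 85 mm) begins 54 mm behind the grasp point. The pads swing forward as they close: fully open they stand 13 mm farther back than shut.
Start: joints at [-1.384, 0.053, 1.613, -0, 1.476, -0.119], TCP at [0.188, -0.596, 0.245] pointing down, gripper open.
Joint ranges: [-3.01, 3.01], [-1.01, 2.22], [0.06, 2.58], [-1.02, 4.17], [0.09, 2.62], [-3.14, 3.14]. Speed limits (rad/s): [2.57, 2.57, 3.14, 3.14, 3.14, 3.14].

### API

Orientations are given as a unit quaternion [w, x, y, z].
In Python, from plant import * gives the robot as it stands.
- The arm moves only by the tool send_rows, never from a script. Its argument "steps" is a list of rows, each an object with "translation": the shift along the tool's x, y, z in cm, a list of three; "delta_rot": the turn, a rotation vector about the tool's x, y, z in rad, a list of three; "jaw": the finger opening in cm, from 0 to 8.54. In form: [{"translation": [dx, dy, dz], "delta_rot": [rx, ry, rz], "jaw": jaw}, ...]. A call has exactly 8 rows; each row is the pose to reach, as a shift and turn from the pose commanded when the call began, along the tool's axes at that moment; what a row does not reach only later rows make up. A row lasts 1/10 s, in which the tool goes at most 50 mm and 8.59 degrees, less where a joint would pass 70% of its speed; a pose out of reach is approached as far as the arm can. A call with a gripper value outside its range is refused whole. The fingers move at their own pace and stop on an object; the grip force is fixed at half the most. Time passes only in rows, so rows that repeat a pose let the fingers close, or fill a call up. It gives the time, the measured TCP pose, the force, the opening and the grip force at its end, in the units of the state.
- state(): the state, without advancing time (a new reading comes with each control period).
- grab_frame(name): name is "scene" or "top" or "wrist"; returns a dict with "pixels" (400x640x3 uint8, blue, green, red), "range_z" (400x640 float32, m along the optical axis (not along the pixel's ray), 0 where there is no reading), "fx", "fy", "cx", "cy" (pixels), "rvec" (rotation vector, rad) and "tvec" (3), from world to camera coordinates, as OpenCV has them. Camera axes: x right, y down, z forward; pixel columns grow to the right and rows downward; lengths in m; the calibration is good to about 2 mm. A picture is of the moment at which its call begins.
- job_done(): hands the job in; it is judged then, once.
The state is a dict: "time": time; "joint_pos": joint angles; "joint_vel": joint speeds; "joint_efforts": joint torques, N m; "tool_pos": TCP position; "tool_rot": TCP orientation; "contact_force": force on the tool from outside, world axes, zero at the start; "ft_torque": the same for the moment, N m; "gripper_width": opening from 0.0 (shut) to 1.0 (fully open); "grasp_force": force on a finger pad.
Only numpy, scipy, OpenCV 4.12 (cv2) and the standard library are available. Lean on these libraries where they do the work, as an engineer would, in place of code of your own. Each camera call takes 0.05 s, during which the arm holds its last target. There are 200 camera calls.

### The job

Take the round brass hand lens from its sloping wooden stand and stand it upright between the tines of the little rack, in any one of its gaps, resting on both wooden rails. Lower it in rather than dropping it, let go, and leave the blue tin lid (on the other, identical stand) and the blue canister where they are.

Things in the scene. Friction and masses are not known exactly. Their poses are not given: they have to be found in the camera images.
- lens_center (a point): Centre of the hand lens: flat disc 70 mm across, 10 mm thick, brass rim, pale glass, 130 to 220 g. x = disc axis, square to its faces. Starts leaning 20 deg, top towards the robot side, on a fixed pale wood stand: ledge below, two back posts 36 mm tall and 40 mm apart, so its upper half is free for fingers pinching its thickness on the mid-line. Lift it out along its own plane.
- rack_gap (a point): Fixed rack: centre of its middle gap, level with the tops of its two dark rails (12 mm above drawer floor). x along the 108 mm rails, across the gaps; z up. Metal tines 5 mm thick at x -42, -14, 14, 42 and y -24, 24 mm reach 36 mm above this point: 3 gaps at x -28, 0, 28, each 23 mm clear. A disc in a gap has its axis along x, its centre 30 mm above this point; fingers fit between the tines.
- lid_center (a point): Centre of the canister's faded blue enamel tin lid, not to be moved: a disc like the lens in size (70 mm across, 10 mm thick, 60 g), leaning in the same way on an identical stand. x = its axis. The drawer floor is flat amber plywood 12 mm above the work surface; its walls reach 65 mm and nothing in it more than 105 mm above the work surface.
- canister_center (a point): Centre, half-way up, of the open faded blue tin canister, not to be moved: 72 mm across, 58 mm tall, loose on the drawer floor in its far part. A grey stapler and a white slide rule, both fixed and under 45 mm tall, lie in that far strip too. z is up.
Things that resemble listed ones, but are neither listed nor needed, are in the scene too. What is meant by the part that bears lens_center is not green, and is the smaller of those in its own colour.

How it is judged:
At the end, for the whole second after the job is handed in: The lens rests on both rails in a gap of the rack: centre 20 to 38 mm above the rail tops, within 12 mm of the rack's centre line and 38 mm of the middle gap along the rails, within 25 degrees of upright, axis within 28 degrees of the rack's; released and at rest (x of lens_center in the frame of rack_gap between -0.038 and 0.038 m and y of lens_center in the frame of rack_gap between -0.012 and 0.012 m and z of lens_center in the frame of rack_gap between 0.02 and 0.038 m and angle between lens_center's own x axis and vertical between 1.13 and 2.01 rad and angle between the x axis of lens_center and the x axis of rack_gap, either way round below 0.5 rad and linear speed of lens below 0.02 m/s); the robot touches nothing.
It fails at once if the lens is let go more than 40 mm above its seat (its centre over 95 mm above the work surface) (height (world z) of lens_center above 0.095 m and contact force between lens and the fingers below 0.05 N).
It fails at once if the blue lid is moved by more than 20 mm (distance of lid_center from where it was at the start of the episode above 0.02 m).
It fails at once if the canister is moved by more than 20 mm (distance of canister_center from where it was at the start of the episode above 0.02 m).
It also fails if it takes over 38 s, if anything falls off the work surface, if the arm or the gripper's body presses on something with over 40 N, if the wrist force passes 120 N, or if a joint passes its speed limit or range.

## Working session

There is one attempt and no reset: what is moved stays moved. The work goes in short steps, Python scripts to look and compute and a tool call to move; the robot and the scene stay as the last step left them, time stands still between calls to the robot, and variables do not carry over. Pictures are saved under pics/ and viewed, at most 10 in all, crops included, and the job is handed in when it is done.

Besides the shell and the picture viewer there is one more tool, called after "Emit:" as name([rows], argument=value, ...), one row to a line, values as JSON. send_rows: Moves the arm, as the interface text tells. Its arguments: {"type":"object","properties":{"steps":{"type":"array","items":{"type":"object","properties":{"translation":{"type":"array","items":{"type":"number"}},"delta_rot":{"type":"array","items":{"type":"number"}},"jaw":{"type":"number"}}}}},"required":["steps"]}

```bash
mkdir -p pics
cat > h.py <<'E'
import numpy as np, cv2
from plant import *
from scipy.spatial.transform import Rotation as R
def grab(n,fn=None):
    f=grab_frame(n); 
    if fn:
        cv2.imwrite('pics/'+fn,f['pixels']); np.savez('pics/'+fn[:-4]+'.npz',**f)
    return f
def load(fn): return dict(np.load('pics/'+fn+'.npz'))
def pts(f):
    "world xyz for every pixel from range_z"
    v,u=np.mgrid[:400,:640]; z=f['range_z']
    c=np.stack([(u-f['cx'])/f['fx']*z,(v-f['cy'])/f['fy']*z,z],-1)
    M=cv2.Rodrigues(np.array(f['rvec'],float))[0]
    return (c-np.ravel(f['tvec']))@M
E
python3 - <<'E'
from h import *
for n in('scene','top','wrist'):
    f=grab(n,n+'0.png'); M=cv2.Rodrigues(np.array(f['rvec'],float))[0]; print(n,f['fx'],-M.T@np.ravel(f['tvec']),M[2],(f['range_z']>0).mean())
a=[cv2.imread(f'pics/{n}0.png') for n in('scene','top')]
s=state();print(s)
E
```

```text
scene 381.7609735384017 [1.11687196 0.40004868 0.96460913] [-0.5528942  -0.25721381 -0.79255855] 0.9961328125
top 390.42823794688616 [0.43535219 0.08510735 1.28835345] [ 0.04721762  0.0184628  -0.99871398] 0.9959140625
wrist 334.3878652548923 [ 0.25366939 -0.57481134  0.3731375 ] [-0.26232873 -0.08093997 -0.96157806] 0.9959765625
{'time': 0.15, 'joint_pos': array([-1.38400634e+00,  5.32482228e-02,  1.61396260e+00, -3.09746542e-06,
        1.47599065e+00, -1.18997614e-01]), 'joint_vel': array([-0.00131462, -0.00126498, -0.00356909, -0.00067968, -0.00064905,
       -0.00012102]), 'joint_efforts': array([ 2.70000610e-04, -3.94241095e+01, -3.70723450e+01, -1.15772596e-04,
        4.71255044e-03,  1.76032518e-05]), 'tool_pos': array([ 0.18806871, -0.59555607,  0.2443283 ]), 'tool_rot': array([-8.03895725e-04,  9.88334152e-01,  1.52298908e-01, -2.88019877e-05]), 'contact_force': array([ 0.16208965, -0.03877019, -0.51413365]), 'ft_torque': array([ 0.02398643,  0.03073167, -0.04459593]), 'grasp_force': 0.0, 'gripper_width': 1.0017343403925005}
```

View pics/top0.png

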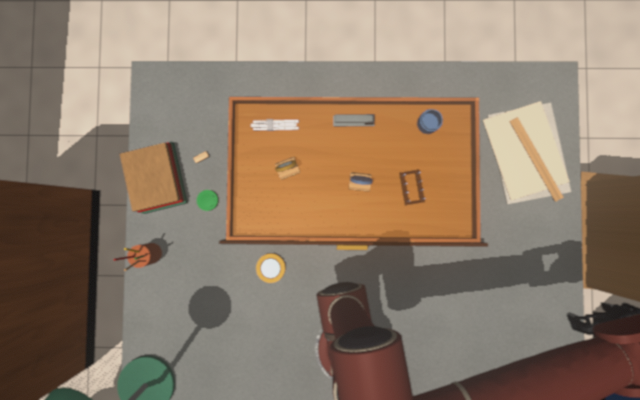

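View pics/scene0.png

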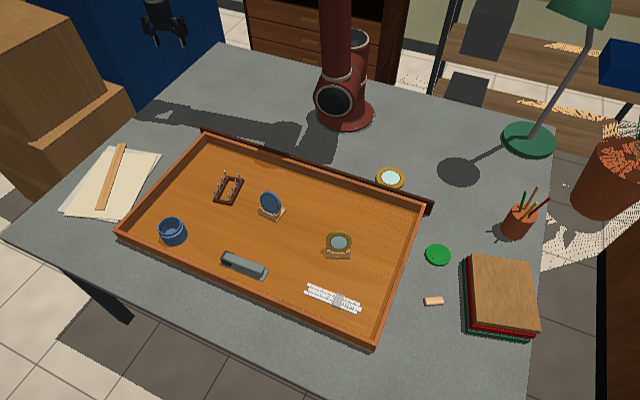

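The top view shows the brass lens on its stand at (287,167), the lid at (361,182), the rack at (412,186) and the canister at (429,121). A larger brass decoy lies outside the drawer at (270,268). In the scene view the lens is at (339,243), the lid at (270,205) and the rack at (228,188).

Run:
```python
from h import *
t=load('top0');s=load('scene0');P=pts(t);Q=pts(s)
for n,(u,v) in dict(lens=(287,167),lid=(361,182),rack=(412,186),can=(429,121),floor=(320,200)).items(): print(n,P[v,u].round(4))
for n,(u,v) in dict(lens=(339,243),lid=(270,205),rack=(228,188),can=(172,231)).items(): print('S',n,Q[v,u].round(4))
# object clouds: above floor within box round each
for n,(u,v) in dict(lens=(287,167),lid=(361,182),rack=(412,186)).items():
    c=P[v,u]
    for nm,X,im in(('top',P,t['pixels']),('scene',Q,s['pixels'])):
        m=(np.hypot(*(X[...,:2]-c[:2]).transpose(2,0,1))<.075)&(X[...,2]>.018)&(X[...,2]<.12)
        p=X[m]; 
        print(n,nm,m.sum(),p.min(0).round(3),p.max(0).round(3))
        vv,uu=np.where(m);print('  px',uu.min(),uu.max(),vv.min(),vv.max())
a=cv2.resize(t['pixels'][140:220,260:440],None,fx=4.4,fy=4.4,interpolation=cv2.INTER_CUBIC)
b=cv2.resize(s['pixels'][160:270,200:370],None,fx=2.2,fy=2.2,interpolation=cv2.INTER_CUBIC)
b=cv2.copyMakeBorder(b,0,0,0,a.shape[1]-b.shape[1],cv2.BORDER_CONSTANT)
cv2.imwrite('pics/crop.png',np.vstack([a,b]))
```

```text
lens [0.5756 0.2028 0.0953]
lid [ 0.5307 -0.0242  0.0981]
rack [ 0.5254 -0.1974  0.0156]
can [ 0.7399 -0.2543  0.0127]
floor [0.4777 0.1016 0.0106]
S lens [0.5932 0.217  0.0657]
S lid [ 0.5513 -0.0222  0.0607]
S rack [ 0.5132 -0.2055  0.0092]
S can [ 0.7261 -0.2659  0.013 ]
lens top 352 [0.545 0.128 0.018] [0.618 0.276 0.101]
  px 267 312 157 179
lens scene 630 [0.567 0.181 0.018] [0.624 0.252 0.1  ]
  px 326 351 231 258
lid top 368 [ 0.481 -0.093  0.018] [0.586 0.046 0.102]
  px 337 380 167 199
lid scene 552 [ 0.519 -0.06   0.018] [0.576 0.012 0.1  ]
  px 258 286 192 222
rack top 385 [ 0.464 -0.242  0.018] [ 0.59  -0.125  0.063]
  px 390 426 166 205
rack scene 398 [ 0.468 -0.232  0.018] [ 0.585 -0.152  0.061]
  px 213 243 171 204
```

View pics/crop.png

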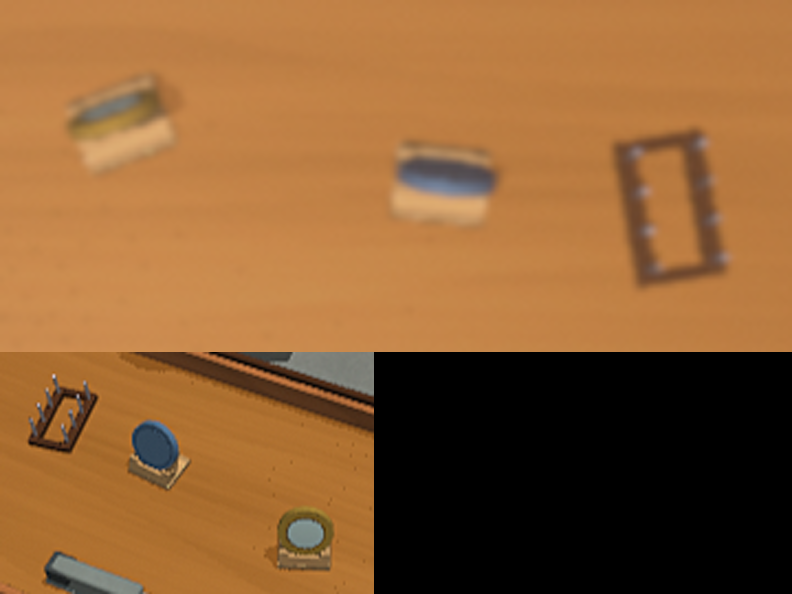

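The crop shows the lens leaning towards the robot, with its base to the robot side and the upper half free. The rack is clear, with bright tine tips and dark rails, and its long side runs near world x. Next I fit the lens plane and the rack outline.

```bash
cat >> h.py <<'E'
def ray(f,uv,n,d):
    "intersect pixel rays with plane n.x=d"
    M=cv2.Rodrigues(np.array(f['rvec'],float))[0]; C=-M.T@np.ravel(f['tvec'])
    uv=np.reshape(uv,(-1,2)).astype(float)
    r=np.c_[(uv[:,0]-f['cx'])/f['fx'],(uv[:,1]-f['cy'])/f['fy'],np.ones(len(uv))]@M
    return C+r*((d-C@n)/(r@n))[:,None]
def lensfit(f,c,lid=False,zmin=.06):
    X=pts(f); h=cv2.cvtColor(f['pixels'],cv2.COLOR_BGR2HSV)
    near=(np.hypot(X[...,0]-c[0],X[...,1]-c[1])<.06)
    m=near&(X[...,2]>zmin)&(X[...,2]<.115)
    p=X[m]; 
    for _ in range(4):
        o=p.mean(0); n=np.linalg.svd(p-o,full_matrices=False)[2][2]; n*=np.sign(n[0])
        r=(p-o)@n; k=abs(r)<max(.0015,1.5*r.std()); p=p[k]
    return n,o,r.std(),m,len(p)
def rackfit(f,c,zr=.024,rad=.085,vmax=110):
    h=cv2.cvtColor(f['pixels'],cv2.COLOR_BGR2HSV); Y=ray(f,np.stack(np.mgrid[:640,:400],-1).transpose(1,0,2),np.array([0,0,1.]),zr).reshape(400,640,3)
    m=(h[...,2]<vmax)&(np.hypot(Y[...,0]-c[0],Y[...,1]-c[1])<rad)
    m=m.astype(np.uint8); nc,l,st,_=cv2.connectedComponentsWithStats(m,connectivity=8); m=l==1+np.argmax(st[1:,4])
    r=cv2.minAreaRect((Y[m][:,:2]*1000).astype(np.float32)); return r,m
E
python3 - <<'E'
from h import *
t=load('top0');s=load('scene0')
for f,nm in((s,'scene'),(t,'top')):
    for c,on in(((.585,.215),'lens'),((.54,-.023),'lid')):
        n,o,sd,m,k=lensfit(f,c); print(nm,on,'n',n.round(3),'yaw',np.degrees(np.arctan2(n[1],n[0])).round(1),'elev',np.degrees(np.arcsin(n[2])).round(1),o.round(4),sd.round(4),k)
    for z in(.024,):
        r,m=rackfit(f,(.527,-.195),z); print(nm,'rack',r,m.sum())
h=cv2.cvtColor(t['pixels'],cv2.COLOR_BGR2HSV)
print(h[170:204:3,396:430:3,2])
E
```

```text
scene lens n [0.86  0.332 0.387] yaw 21.1 elev 22.8 [0.5881 0.2144 0.0783] 0.0009 184
scene lid n [ 0.916 -0.07   0.396] yaw -4.4 elev 23.3 [ 0.546  -0.0233  0.0781] 0.001 137
scene rack ((523.7927856445312, -197.25819396972656), (126.34217071533203, 77.61502838134766), 9.671696662902832) 418
top lens n [0.807 0.311 0.502] yaw 21.0 elev 30.1 [0.5812 0.2106 0.0826] 0.0016 72
top lid n [ 0.893 -0.086  0.442] yaw -5.5 elev 26.2 [ 0.5393 -0.0249  0.0824] 0.0013 84
top rack ((537.6210327148438, -216.41644287109375), (72.26304626464844, 7.700863838195801), 12.267248153686523) 40
[[185 185 184 176 169 154 137 119 166 185 187 187]
 [187 148 116 121 117 134 132 107 167 186 184 184]
 [184 152 109 161 183 184 173 109 146 185 183 182]
 [184 171 108 155 184 182 175 107 123 181 182 183]
 [185 179 111 128 184 185 184 117 116 181 184 183]
 [184 183 116 124 183 183 183 125 112 177 182 184]
 [189 189 130 114 184 189 189 149 105 165 187 187]
 [188 189 147 109 166 188 189 164 107 160 188 187]
 [190 191 159 110 169 190 189 179 111 141 188 186]
 [193 192 181 110 148 190 190 185 111 122 185 187]
 [192 192 187 113 119 172 155 142 112 116 182 187]
 [190 189 189 124 114 121 136 153 172 178 187 187]]
```

```bash
cat >> h.py <<'E'
def frame(y,z):
    z=z/np.linalg.norm(z); y=y-z*(y@z); y/=np.linalg.norm(y); return np.c_[np.cross(y,z),y,z]
def go(p,Rt):
    s=state(); q=s['tool_rot']; R0=R.from_quat(np.r_[q[1:],q[0]])
    print('move cm',(R0.inv().apply(p-s['tool_pos'])*100).round(2),'rv',(R0.inv()*R.from_matrix(Rt)).as_rotvec().round(3),'t',s['time'])
E
python3 - <<'E'
from h import *
t=load('top0')
for v in(130,145,155):
    r,m=rackfit(t,(.527,-.195),.024,vmax=v); print('rack top',r,m.sum())
a=np.radians(10); go(np.array([.515,-.20,.22]),frame(np.array([np.cos(a),np.sin(a),0]),np.array([0,0,-1.])))
E
```

```text
rack top ((521.98876953125, -194.1791229248047), (103.10686492919922, 62.42923355102539), 9.870034217834473) 292
rack top ((522.05908203125, -194.4095916748047), (106.30906677246094, 65.58277893066406), 9.725130081176758) 381
rack top ((522.0101318359375, -194.21041870117188), (108.40998840332031, 68.76151275634766), 9.944727897644043) 441
move cm [ 43.08 -27.87   2.49] rv [-1.00e-03 -1.00e-03 -1.44e+00] t 0.15
```

Emit:
send_rows([
  {"translation":[4,-2.6,0.2],"delta_rot":[0,0,-0.13],"jaw":8.5},
  {"translation":[8,-5.2,0.4],"delta_rot":[0,0,-0.26],"jaw":8.5},
  {"translation":[12,-7.8,0.6],"delta_rot":[0,0,-0.39],"jaw":8.5},
  {"translation":[16,-10.4,0.8],"delta_rot":[0,0,-0.52],"jaw":8.5},
  {"translation":[20,-13,1],"delta_rot":[0,0,-0.65],"jaw":8.5},
  {"translation":[24,-15.6,1.2],"delta_rot":[0,0,-0.78],"jaw":8.5},
  {"translation":[28,-18.2,1.4],"delta_rot":[0,0,-0.91],"jaw":8.5},
  {"translation":[32,-20.8,1.6],"delta_rot":[0,0,-1.04],"jaw":8.5},
])

```text
time: 0.95
tool_pos: [0.4315, -0.2995, 0.2291]
tool_rot: [0.0, 0.78, 0.625, 0.0]
contact_force: [0.2, -1.1, -0.7]
gripper_width: 0.993
grasp_force: 0.0
```

Run:
```python
from h import *
a=np.radians(9.8); go(np.array([.515,-.20,.20]),frame(np.array([np.cos(a),np.sin(a),0]),np.array([0,0,-1.])))
print(state()['tool_pos'],state()['joint_pos'])
```

```text
move cm [11.53  5.98  2.91] rv [ 0.    -0.    -0.391] t 0.95
[ 0.43146387 -0.29948424  0.22905241] [-7.48525640e-01 -1.77955154e-01  1.86049499e+00  2.54182060e-05
  1.45904149e+00 -5.28669796e-01]
```

Emit:
send_rows([
  {"translation":[3,1.6,0.8],"delta_rot":[0,0,-0.11],"jaw":8.5},
  {"translation":[6,3.2,1.6],"delta_rot":[0,0,-0.22],"jaw":8.5},
  {"translation":[9,4.8,2.4],"delta_rot":[0,0,-0.33],"jaw":8.5},
  {"translation":[11.5,6,2.9],"delta_rot":[0,0,-0.39],"jaw":8.5},
  {"translation":[11.5,6,2.9],"delta_rot":[0,0,-0.39],"jaw":8.5},
  {"translation":[11.5,6,2.9],"delta_rot":[0,0,-0.39],"jaw":8.5},
  {"translation":[11.5,6,2.9],"delta_rot":[0,0,-0.39],"jaw":8.5},
  {"translation":[11.5,6,2.9],"delta_rot":[0,0,-0.39],"jaw":8.5},
])

```text
time: 1.75
tool_pos: [0.5144, -0.2036, 0.2006]
tool_rot: [0.0, 0.647, 0.762, -0.0]
contact_force: [-0.9, -1.1, -0.3]
gripper_width: 0.997
grasp_force: 0.0
```

Run:
```python
from h import *
f=grab('wrist','w1.png')
for v in(70,90,110,130):
    r,m=rackfit(f,(.522,-.194),.024,vmax=v); print('rack',r,m.sum())
X=pts(f);m=(np.hypot(X[...,0]-.522,X[...,1]+.194)<.08)
z=X[...,2][m]; print(np.histogram(z,bins=np.arange(0,.08,.004)))
print(state()['tool_pos'])
```

```text
rack ((523.2887573242188, -212.24468994140625), (0.8004038333892822, 5.756946563720703), 89.64494323730469) 7
rack ((514.8348388671875, -214.69952392578125), (48.6796989440918, 103.15437316894531), 80.44259643554688) 1548
rack ((523.2894897460938, -198.8595733642578), (105.75981140136719, 58.05474853515625), 9.751490592956543) 2406
rack ((523.2010498046875, -196.82858276367188), (107.18111419677734, 69.66421508789062), 9.983421325683594) 4533
(array([    0,     0,  3427, 13335,   194,  2020,  1919,    44,    41,
          45,    46,    50,    48,    54,   187,    54,     0,     0,
           0]), array([0.   , 0.004, 0.008, 0.012, 0.016, 0.02 , 0.024, 0.028, 0.032,
       0.036, 0.04 , 0.044, 0.048, 0.052, 0.056, 0.06 , 0.064, 0.068,
       0.072, 0.076]))
[ 0.5144748  -0.20352966  0.20068266]
```

View pics/w1.png

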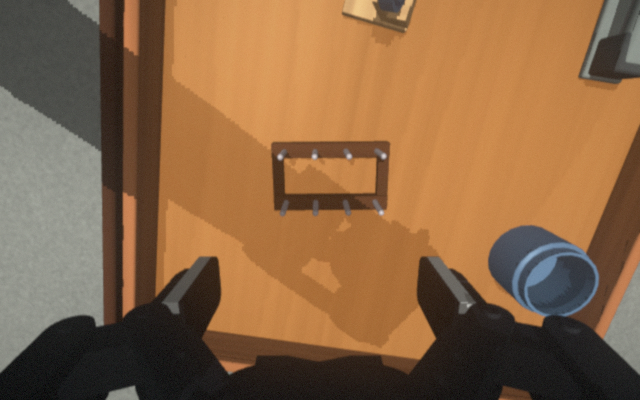

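The wrist view shows the rack unobstructed at about (330,175), with two rows of four tines, rails at rows 150 and 202, and the canister at (545,270). I'll refine it from the depth of the rails and the tine tops.

Run:
```python
from h import *
f=load('w1');X=pts(f);d=np.hypot(X[...,0]-.522,X[...,1]+.196)<.075
m=d&(X[...,2]>.021)&(X[...,2]<.03); p=X[m]; print('rails',cv2.minAreaRect((p[:,:2]*1000).astype(np.float32)),np.median(p[:,2]))
m=d&(X[...,2]>.055); nc,l,st,c=cv2.connectedComponentsWithStats(m.astype(np.uint8))
q=[]
for i in range(1,nc):
    if st[i,4]>5: g=X[l==i]; q.append(g.mean(0)); print(st[i,4],c[i].round(0),g.mean(0).round(4),g[:,2].max().round(4))
print(np.mean(q,0),cv2.minAreaRect((np.array(q)[:,:2]*1000).astype(np.float32)))
# pregrasp towards lens
n=np.array([.86,.332,.387]);a=np.radians(21);e=np.radians(20)
n=np.array([np.cos(a)*np.cos(e),np.sin(a)*np.cos(e),np.sin(e)]); up=np.array([-np.cos(a)*np.sin(e),-np.sin(a)*np.sin(e),np.cos(e)])
C=np.array([.588,.2144,.0783])-.005*n-up*(.0783-.0575)/up[2]; print('C guess',C,C@n)
go(C+up*.14,frame(n,-up))
```

```text
rails ((522.98828125, -194.31556701660156), (108.23588562011719, 63.93730163574219), 9.448639869689941) 0.024000661788689728
34 [280. 156.] [ 0.4778 -0.1776  0.059 ] 0.0608
32 [314. 156.] [ 0.5052 -0.1728  0.0591] 0.0616
33 [349. 155.] [ 0.5314 -0.1669  0.0672] 0.3296
34 [383. 155.] [ 0.5598 -0.1633  0.0589] 0.0613
34 [283. 212.] [ 0.4865 -0.2218  0.0667] 0.3296
31 [315. 212.] [ 0.5133 -0.2197  0.0587] 0.0608
32 [348. 212.] [ 0.5396 -0.2125  0.0674] 0.3296
32 [380. 212.] [ 0.5681 -0.2102  0.0588] 0.0605
43166 [336. 354.] [ 0.5163 -0.1929  0.2571] 0.3296
[ 0.52200489 -0.19308858  0.08366084] ((522.8427734375, -193.25624084472656), (83.30223846435547, 48.902706146240234), 9.875386238098145)
C guess [0.59068135 0.21542927 0.0557899 ] 0.6098204420617331
move cm [39.13  9.64  1.32] rv [-0.347  0.036 -0.201] t 1.8
```

Emit:
send_rows([
  {"translation":[4,1,0.1],"delta_rot":[-0.04,0,-0.02],"jaw":8.5},
  {"translation":[8,2,0.2],"delta_rot":[-0.08,0.01,-0.05],"jaw":8.5},
  {"translation":[12.5,3,0.3],"delta_rot":[-0.12,0.01,-0.07],"jaw":8.5},
  {"translation":[17,4,0.4],"delta_rot":[-0.16,0.02,-0.1],"jaw":8.5},
  {"translation":[21.5,5.2,0.4],"delta_rot":[-0.2,0.02,-0.12],"jaw":8.5},
  {"translation":[26,6.4,0.4],"delta_rot":[-0.25,0.03,-0.14],"jaw":8.5},
  {"translation":[30.5,7.5,0.4],"delta_rot":[-0.29,0.03,-0.16],"jaw":8.5},
  {"translation":[34,8.5,0.4],"delta_rot":[-0.32,0.03,-0.18],"jaw":8.5},
])

```text
time: 2.6
tool_pos: [0.5426, 0.1483, 0.1968]
tool_rot: [0.092, 0.567, 0.808, 0.132]
contact_force: [0.6, -0.1, -0.4]
gripper_width: 0.996
grasp_force: 0.0
```

Run:
```python
from h import *
a=np.radians(21);e=np.radians(20)
n=np.array([np.cos(a)*np.cos(e),np.sin(a)*np.cos(e),np.sin(e)]); up=np.array([-np.cos(a)*np.sin(e),-np.sin(a)*np.sin(e),np.cos(e)])
C=np.array([.588,.2144,.0783])-.005*n-up*(.0783-.064)/up[2]
go(C+up*.14,frame(n,-up)); print(state()['joint_pos'])
```

```text
move cm [4.58 1.6  0.85] rv [-0.026  0.006 -0.019] t 2.6
[ 0.09650407 -0.26342385  2.01043652  0.09011804  1.0825468  -0.28027992]
```

Emit:
send_rows([
  {"translation":[2.3,0.8,0.4],"delta_rot":[-0.01,0,-0.01],"jaw":8.5},
  {"translation":[4.6,1.6,0.8],"delta_rot":[-0.026,0.006,-0.019],"jaw":8.5},
  {"translation":[4.6,1.6,0.8],"delta_rot":[-0.026,0.006,-0.019],"jaw":6},
  {"translation":[4.6,1.6,0.8],"delta_rot":[-0.026,0.006,-0.019],"jaw":6},
  {"translation":[4.6,1.6,0.8],"delta_rot":[-0.026,0.006,-0.019],"jaw":6},
  {"translation":[4.6,1.6,0.8],"delta_rot":[-0.026,0.006,-0.019],"jaw":6},
  {"translation":[4.6,1.6,0.8],"delta_rot":[-0.026,0.006,-0.019],"jaw":6},
  {"translation":[4.6,1.6,0.8],"delta_rot":[-0.026,0.006,-0.019],"jaw":6},
])

```text
time: 3.4
tool_pos: [0.544, 0.1955, 0.1939]
tool_rot: [0.098, 0.558, 0.811, 0.142]
contact_force: [-0.0, 1.1, 0.5]
gripper_width: 0.702
grasp_force: 0.0
```

Run:
```python
from h import *
f=grab('wrist','w2.png');X=pts(f)
n,o,sd,m,k=lensfit(f,(.585,.212),zmin=.07);print(n.round(3),'yaw',np.degrees(np.arctan2(n[1],n[0])).round(1),np.degrees(np.arcsin(n[2])).round(1),o.round(4),sd,k)
p=X[m];print(p.min(0),p.max(0));print(state()['tool_pos'],state()['gripper_width'])
```

```text
[0.762 0.346 0.548] yaw 24.4 33.2 [0.5736 0.2153 0.0917] 0.0019234980462020342 688
[0.56347983 0.18067029 0.07003706] [0.59424375 0.24511701 0.09999343]
[0.54398515 0.19560461 0.19385167] 0.701053431737352
```

View pics/w2.png

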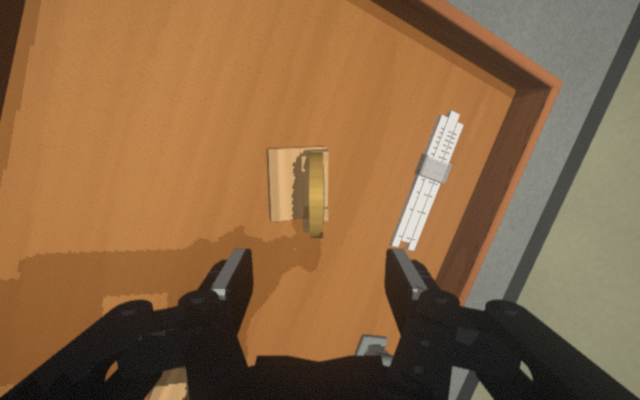

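The wrist view shows the lens rim edge-on at about (316,195), running from row 150 to row 238, nearly parallel to the tool x axis. Its stand is to the left at (290,185).

```bash
cat >> h.py <<'E'
def rim(f,c,zmin=.06):
    X=pts(f); h=cv2.cvtColor(f['pixels'],cv2.COLOR_BGR2HSV)
    m=(np.hypot(X[...,0]-c[0],X[...,1]-c[1])<.06)&(X[...,2]>zmin)&(X[...,2]<.115)&(h[...,1]>60)
    k=cv2.connectedComponentsWithStats(m.astype(np.uint8))
    m=k[1]==1+np.argmax(k[2][1:,4]); return X[m],m
def disc(p,n,up):
    t=np.cross(up,n); s=p@n; lo,hi=np.percentile(s,[2,98]); a,b=p@t,p@up
    g=np.c_[a,b,np.ones(len(a))]; x=np.linalg.lstsq(g,a*a+b*b,rcond=None)[0]; c=x[:2]/2; r=np.sqrt(x[2]+c@c)
    return n*(lo+hi)/2+t*c[0]+up*c[1],hi-lo,r
def axes(yaw,el):
    a,e=np.radians([yaw,el]); return np.array([np.cos(a)*np.cos(e),np.sin(a)*np.cos(e),np.sin(e)]),np.array([-np.cos(a)*np.sin(e),-np.sin(a)*np.sin(e),np.cos(e)])
E
python3 - <<'E'
from h import *
f=load('w2');p,m=rim(f,(.585,.212));print(len(p),p.min(0),p.max(0))
for y in(17,19,20,21,22,23,25):
  for e in(18,20,22):
    n,up=axes(y,e);C,w,r=disc(p,n,up); print(y,e,C.round(4),'thick',w.round(4),'r',r.round(4))
v,u=np.where(m); print(cv2.fitLine(np.c_[u,v].astype(np.float32),cv2.DIST_HUBER,0,.01,.01).ravel())
# scene view: ellipse centre of far face
s=load('scene0');X=pts(s);mm=(np.hypot(X[...,0]-.588,X[...,1]-.214)<.06)&(X[...,2]>.045)&(X[...,2]<.115)
q=X[mm];n,up=axes(21,20);t=np.cross(up,n);print('scene far face: t range',np.percentile(q@t,[1,99]),'up max',(q@up).max(),'n',np.median(q@n))
print('wrist C in t,up,n', [disc(p,n,up)[0]@k for k in(t,up,n)])
E
```

```text
1453 [0.56261409 0.179272   0.06000392] [0.59424375 0.24638561 0.09999343]
17 18 [0.579  0.2118 0.071 ] thick 0.0169 r 0.0282
17 20 [0.5792 0.2119 0.0711] thick 0.0177 r 0.0282
17 22 [0.5793 0.2119 0.0711] thick 0.0183 r 0.0281
19 18 [0.5791 0.2118 0.071 ] thick 0.0158 r 0.0282
19 20 [0.5793 0.2119 0.0711] thick 0.0165 r 0.0282
19 22 [0.5794 0.212  0.0711] thick 0.0173 r 0.0281
20 18 [0.5792 0.2119 0.0711] thick 0.0155 r 0.0282
20 20 [0.5793 0.2119 0.0711] thick 0.0161 r 0.0282
20 22 [0.5795 0.212  0.0711] thick 0.0169 r 0.0281
21 18 [0.5794 0.2119 0.0712] thick 0.0152 r 0.0282
21 20 [0.5795 0.212  0.0712] thick 0.0159 r 0.0282
21 22 [0.5796 0.212  0.0712] thick 0.0166 r 0.0281
22 18 [0.5793 0.2119 0.0711] thick 0.0156 r 0.0282
22 20 [0.5794 0.2119 0.0712] thick 0.0162 r 0.0282
22 22 [0.5795 0.212  0.0711] thick 0.0168 r 0.0281
23 18 [0.5795 0.212  0.0712] thick 0.0158 r 0.0282
23 20 [0.5795 0.212  0.0712] thick 0.0163 r 0.0281
23 22 [0.5796 0.212  0.0712] thick 0.0169 r 0.0281
25 18 [0.5794 0.2119 0.0712] thick 0.0176 r 0.0281
25 20 [0.5794 0.2119 0.0712] thick 0.018 r 0.0281
25 22 [0.5794 0.2119 0.0712] thick 0.0185 r 0.028
[3.4602375e-03 9.9999404e-01 3.1497076e+02 1.9435071e+02]
scene far face: t range [-0.04550374  0.02249295] up max -0.11627695938229446 n 0.6147934277218479
wrist C in t,up,n [np.float64(-0.009780398650570931), np.float64(-0.1441335108860903), np.float64(0.6040548341971873)]
```

Run:
```python
from h import *
f=load('w2')
n,up=axes(21,20);t=np.cross(up,n)
for z in(.07,.075,.08,.085):
    p,m=rim(f,(.585,.212),z); C,w,r=disc(p,n,up); a,b=p@t,p@up
    print(z,len(p),w.round(4),r.round(4),'t,up,n',(C@t).round(4),(C@up).round(4),(C@n).round(4),'n pct',np.percentile(p@n,[2,10,50,90,98]).round(4),'up max',np.percentile(b,99).round(4),'t rng',np.percentile(a,[1,99]).round(4))
```

```text
0.07 1204 0.0102 0.03 t,up,n -0.0101 -0.1464 0.6069 n pct [0.6018 0.6025 0.6068 0.6111 0.612 ] up max -0.1158 t rng [-0.04    0.0229]
0.075 1160 0.0102 0.0309 t,up,n -0.0105 -0.1474 0.6069 n pct [0.6018 0.6025 0.6068 0.6111 0.612 ] up max -0.1158 t rng [-0.0405  0.0214]
0.08 1107 0.0102 0.0302 t,up,n -0.0107 -0.1465 0.6069 n pct [0.6018 0.6025 0.6068 0.6111 0.612 ] up max -0.1158 t rng [-0.04    0.0193]
0.085 991 0.0102 0.0285 t,up,n -0.0108 -0.1447 0.6068 n pct [0.6017 0.6025 0.6068 0.6111 0.6119] up max -0.1157 t rng [-0.0378  0.016 ]
```

Run:
```python
from h import *
n,up=axes(21,20);t=np.cross(up,n)
C=-.0108*t-.1508*up+.6072*n; print(C, C[2]-.012)
F=frame(n,-up)
go(C+up*.075,F); go(C+up*.015,F)
```

```text
[0.5847049  0.21287882 0.06596898] 0.053968983812831064
move cm [ 0.15 -0.21  6.03] rv [-0.002 -0.    -0.001] t 3.45
move cm [ 0.15 -0.2  12.03] rv [-0.002 -0.    -0.001] t 3.45
```

Emit:
send_rows([
  {"translation":[0.15,-0.2,2],"delta_rot":[0,0,0],"jaw":4.5},
  {"translation":[0.15,-0.2,4],"delta_rot":[0,0,0],"jaw":4.5},
  {"translation":[0.15,-0.2,6],"delta_rot":[0,0,0],"jaw":4.5},
  {"translation":[0.15,-0.2,7],"delta_rot":[0,0,0],"jaw":4.5},
  {"translation":[0.15,-0.2,7],"delta_rot":[0,0,0],"jaw":4.5},
  {"translation":[0.15,-0.2,7],"delta_rot":[0,0,0],"jaw":4.5},
  {"translation":[0.15,-0.2,7],"delta_rot":[0,0,0],"jaw":4.5},
  {"translation":[0.15,-0.2,7],"delta_rot":[0,0,0],"jaw":4.5},
])

```text
time: 4.25
tool_pos: [0.5644, 0.2054, 0.1287]
tool_rot: [0.098, 0.558, 0.812, 0.143]
contact_force: [-0.2, 0.4, 0.1]
gripper_width: 0.524
grasp_force: 0.0
```

Run:
```python
from h import *
f=grab('wrist','w3.png')
n,up=axes(21,20);t=np.cross(up,n)
p,m=rim(f,(.585,.212),.075); a,b=p@t,p@up
print(len(p),'n pct',np.percentile(p@n,[2,10,50,90,98]).round(4),'up max',np.percentile(b,99).round(4),'t rng',np.percentile(a,[1,99]).round(4), disc(p,n,up))
C=-.0108*t-.1508*up+.6072*n;F=frame(n,-up);go(C+up*.015,F);print(state()['gripper_width'])
```

```text
2070 n pct [0.6017 0.6027 0.6069 0.6111 0.612 ] up max -0.1159 t rng [-0.038   0.0215] (array([0.58305848, 0.21277137, 0.06932842]), np.float64(0.010248545029511336), np.float64(0.03073566769908706))
move cm [-0.03 -0.09  5.12] rv [-0. -0.  0.] t 4.3
0.5253069454318119
```

View pics/w3.png

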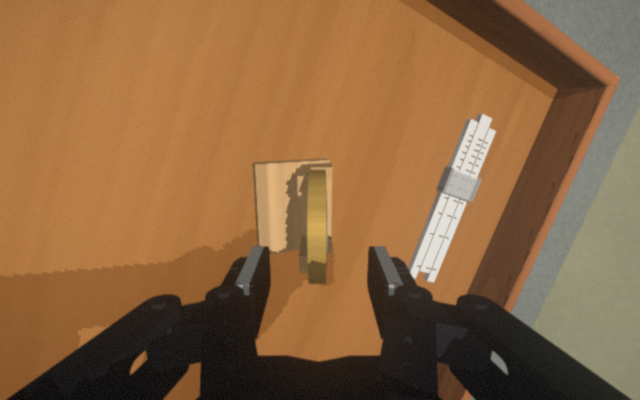

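The lens sits midway between the fingers: the rim is at column 317 and the fingers at about 258 and 380. Descend and close.

Emit:
send_rows([
  {"translation":[0,-0.1,1.5],"delta_rot":[0,0,0],"jaw":4.2},
  {"translation":[0,-0.1,3],"delta_rot":[0,0,0],"jaw":4.2},
  {"translation":[0,-0.1,4.2],"delta_rot":[0,0,0],"jaw":4.2},
  {"translation":[0,-0.1,5.0],"delta_rot":[0,0,0],"jaw":4.2},
  {"translation":[0,-0.1,5.0],"delta_rot":[0,0,0],"jaw":4.2},
  {"translation":[0,-0.1,5.0],"delta_rot":[0,0,0],"jaw":4.2},
  {"translation":[0,-0.1,5.0],"delta_rot":[0,0,0],"jaw":2},
  {"translation":[0,-0.1,5.0],"delta_rot":[0,0,0],"jaw":0.5},
])

```text
time: 5.1
tool_pos: [0.5792, 0.2112, 0.0808]
tool_rot: [0.098, 0.558, 0.812, 0.143]
contact_force: [0.5, 0.1, 0.5]
gripper_width: 0.161
grasp_force: 0.0
```

Emit:
send_rows([
  {"translation":[0,0,0],"delta_rot":[0,0,0],"jaw":0.2},
  {"translation":[0,0,0],"delta_rot":[0,0,0],"jaw":0.2},
  {"translation":[0,0,0],"delta_rot":[0,0,0],"jaw":0.2},
  {"translation":[0,0,0],"delta_rot":[0,0,0],"jaw":0.2},
  {"translation":[0,0,0],"delta_rot":[0,0,0],"jaw":0.2},
  {"translation":[0,0,0],"delta_rot":[0,0,0],"jaw":0.2},
  {"translation":[0,0,0],"delta_rot":[0,0,0],"jaw":0.2},
  {"translation":[0,0,0],"delta_rot":[0,0,0],"jaw":0.2},
])

```text
time: 5.9
tool_pos: [0.5796, 0.2113, 0.0811]
tool_rot: [0.098, 0.558, 0.812, 0.143]
contact_force: [0.2, -0.6, 4.4]
gripper_width: 0.107
grasp_force: 60.2
```

Emit:
send_rows([
  {"translation":[0,0,-1],"delta_rot":[0,0,0],"jaw":0.2},
  {"translation":[0,0,-2.5],"delta_rot":[0,0,0],"jaw":0.2},
  {"translation":[0,0,-4.5],"delta_rot":[0,0,0],"jaw":0.2},
  {"translation":[0,0,-6.5],"delta_rot":[0,0,0],"jaw":0.2},
  {"translation":[0,0,-8.5],"delta_rot":[0,0,0],"jaw":0.2},
  {"translation":[0,0,-10.5],"delta_rot":[0,0,0],"jaw":0.2},
  {"translation":[0,0,-12],"delta_rot":[0,0,0],"jaw":0.2},
  {"translation":[0,0,-13],"delta_rot":[0,0,0],"jaw":0.2},
])

```text
time: 6.7
tool_pos: [0.5367, 0.195, 0.2022]
tool_rot: [0.097, 0.558, 0.812, 0.142]
contact_force: [0.4, 0.2, -1.2]
gripper_width: 0.106
grasp_force: 60.7
```

Run:
```python
from h import *
a=np.radians(9.8);y=np.array([np.cos(a),np.sin(a),0])
s=state();print(s['tool_pos'],s['gripper_width'],s['grasp_force'],s['joint_pos'])
go(np.array([.5228,-.194,.20]),frame(y,np.array([0,0,-1.])))
```

```text
[0.5366784  0.1950146  0.20216311] 0.10622709859405435 60.66912531852722 [ 0.19003595 -0.25930937  2.00124576  0.06881877  1.06020582 -0.19988771]
move cm [-35.82 -14.41  -4.98] rv [ 0.344 -0.034  0.194] t 6.7
```

Emit:
send_rows([
  {"translation":[-3,-1.2,-0.5],"delta_rot":[0.03,0,0.02],"jaw":0.2},
  {"translation":[-6,-2.5,-1],"delta_rot":[0.06,-0.01,0.03],"jaw":0.2},
  {"translation":[-9.5,-3.9,-1.5],"delta_rot":[0.09,-0.01,0.05],"jaw":0.2},
  {"translation":[-13,-5.3,-2],"delta_rot":[0.13,-0.01,0.07],"jaw":0.2},
  {"translation":[-16.5,-6.7,-2.4],"delta_rot":[0.16,-0.02,0.09],"jaw":0.2},
  {"translation":[-20,-8.1,-2.9],"delta_rot":[0.2,-0.02,0.11],"jaw":0.2},
  {"translation":[-23.5,-9.5,-3.4],"delta_rot":[0.23,-0.02,0.13],"jaw":0.2},
  {"translation":[-27,-10.9,-3.9],"delta_rot":[0.27,-0.03,0.15],"jaw":0.2},
])

```text
time: 7.5
tool_pos: [0.5253, -0.0999, 0.2007]
tool_rot: [0.022, 0.628, 0.778, 0.029]
contact_force: [-0.1, 0.9, -1.8]
gripper_width: 0.108
grasp_force: 60.5
```

Run:
```python
from h import *
a=np.radians(9.8);y=np.array([np.cos(a),np.sin(a),0])
go(np.array([.5228,-.194,.20]),frame(y,np.array([0,0,-1.])))
```

```text
move cm [-9.14 -2.22 -0.12] rv [ 0.073 -0.005  0.041] t 7.5
```

Emit:
send_rows([
  {"translation":[-3,-0.7,0],"delta_rot":[0.02,0,0.01],"jaw":0.2},
  {"translation":[-6,-1.4,0],"delta_rot":[0.05,0,0.03],"jaw":0.2},
  {"translation":[-8,-1.9,-0.1],"delta_rot":[0.073,-0.005,0.041],"jaw":0.2},
  {"translation":[-9.1,-2.2,-0.1],"delta_rot":[0.073,-0.005,0.041],"jaw":0.2},
  {"translation":[-9.1,-2.2,-0.1],"delta_rot":[0.073,-0.005,0.041],"jaw":0.2},
  {"translation":[-9.1,-2.2,-0.1],"delta_rot":[0.073,-0.005,0.041],"jaw":0.2},
  {"translation":[-9.1,-2.2,-0.1],"delta_rot":[0.073,-0.005,0.041],"jaw":0.2},
  {"translation":[-9.1,-2.2,-0.1],"delta_rot":[0.073,-0.005,0.041],"jaw":0.2},
])

```text
time: 8.3
tool_pos: [0.5241, -0.1909, 0.2009]
tool_rot: [0.001, 0.643, 0.766, 0.001]
contact_force: [-0.4, -0.4, -1.5]
gripper_width: 0.106
grasp_force: 60.5
```

Run:
```python
from h import *
a=np.radians(9.8);y=np.array([np.cos(a),np.sin(a),0]);F=frame(y,np.array([0,0,-1.]))
f=grab('wrist','w4.png');X=pts(f);g=grab('scene','s4.png');Y=pts(g)
s=state();print(s['tool_pos'],s['gripper_width']);go(np.array([.5228,-.194,.20]),F)
# rack again
d=(np.hypot(X[...,0]-.523,X[...,1]+.194)<.08)&(X[...,2]>.021)&(X[...,2]<.03);p=X[d];print('rails',cv2.minAreaRect((p[:,:2]*1000).astype(np.float32)),len(p))
# held lens in scene: brass pixels near tool below TCP
T=s['tool_pos'];L=(Y-T)@F
for nm,Z,im in(('scene',L,g),('wrist',(X-T)@F,f)):
    m=(abs(Z[...,0])<.05)&(abs(Z[...,1])<.012)&(Z[...,2]>.016)&(Z[...,2]<.07); q=Z[m]
    if len(q): print(nm,len(q),np.percentile(q,[1,50,99],axis=0).round(4))
b=np.hstack([f['pixels'][::1,::1][100:400,120:520],g['pixels'][100:250,150:350].repeat(2,0).repeat(2,1)]);cv2.imwrite('pics/c4.png',b)
```

```text
[ 0.5240934  -0.1912176   0.20093065] 0.10470585688439657
move cm [-0.25 -0.18  0.09] rv [0.003 0.001 0.003] t 8.4
rails ((523.0206909179688, -194.40164184570312), (108.1053237915039, 64.35576629638672), 9.745545387268066) 3405
scene 141 [[-0.0333  0.0003  0.0162]
 [ 0.002   0.0079  0.0304]
 [ 0.0348  0.0107  0.0499]]
wrist 59 [[ 0.0334 -0.0056  0.0163]
 [ 0.0338 -0.0011  0.0188]
 [ 0.0342  0.004   0.0224]]
```

View pics/c4.png

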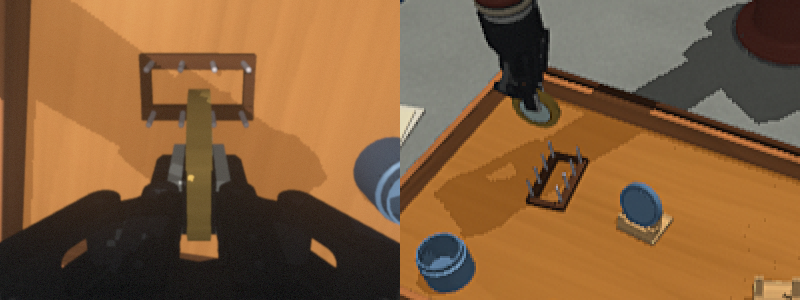

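The lens hangs upright between the pads (left, edge-on at column 200), above the rack. Its lowest point is 50 mm below the TCP, and the lid and canister are untouched. Next I centre it and lower it.

Emit:
send_rows([
  {"translation":[-0.25,-0.15,0],"delta_rot":[0.003,0.001,0.003],"jaw":0.2},
  {"translation":[-0.3,-0.15,1.5],"delta_rot":[0.003,0.001,0.003],"jaw":0.2},
  {"translation":[-0.3,-0.15,3.5],"delta_rot":[0.003,0.001,0.003],"jaw":0.2},
  {"translation":[-0.3,-0.15,5.5],"delta_rot":[0.003,0.001,0.003],"jaw":0.2},
  {"translation":[-0.3,-0.15,7],"delta_rot":[0.003,0.001,0.003],"jaw":0.2},
  {"translation":[-0.3,-0.15,8],"delta_rot":[0.003,0.001,0.003],"jaw":0.2},
  {"translation":[-0.3,-0.15,8],"delta_rot":[0.003,0.001,0.003],"jaw":0.2},
  {"translation":[-0.3,-0.15,8],"delta_rot":[0.003,0.001,0.003],"jaw":0.2},
])

```text
time: 9.2
tool_pos: [0.5236, -0.1953, 0.1211]
tool_rot: [0.0, 0.645, 0.765, 0.0]
contact_force: [-0.2, 0.9, -1.8]
gripper_width: 0.109
grasp_force: 60.5
```

Run:
```python
from h import *
a=np.radians(9.8);y=np.array([np.cos(a),np.sin(a),0]);F=frame(y,np.array([0,0,-1.]))
go(np.array([.5230,-.1942,.0695]),F);print(state()['tool_pos'])
```

```text
move cm [ 0.12 -0.05  5.16] rv [ 0.001  0.    -0.001] t 9.2
[ 0.5236211  -0.19533341  0.12109867]
```

Emit:
send_rows([
  {"translation":[0.1,0,1],"delta_rot":[0,0,0],"jaw":0.2},
  {"translation":[0.1,0,2],"delta_rot":[0,0,0],"jaw":0.2},
  {"translation":[0.1,0,3],"delta_rot":[0,0,0],"jaw":0.2},
  {"translation":[0.1,0,4],"delta_rot":[0,0,0],"jaw":0.2},
  {"translation":[0.1,0,4.6],"delta_rot":[0,0,0],"jaw":0.2},
  {"translation":[0.1,0,4.9],"delta_rot":[0,0,0],"jaw":0.2},
  {"translation":[0.1,0,5.0],"delta_rot":[0,0,0],"jaw":0.2},
  {"translation":[0.1,0,5.0],"delta_rot":[0,0,0],"jaw":0.2},
])

```text
time: 10.0
tool_pos: [0.5231, -0.194, 0.0711]
tool_rot: [-0.0, 0.645, 0.765, 0.0]
contact_force: [-2.2, 2.2, 1.0]
gripper_width: 0.103
grasp_force: 61.0
```

Emit:
send_rows([
  {"translation":[0,0,0.05],"delta_rot":[0,0,0],"jaw":0.2},
  {"translation":[0,0,0.1],"delta_rot":[0,0,0],"jaw":0.2},
  {"translation":[0,0,0.15],"delta_rot":[0,0,0],"jaw":0.2},
  {"translation":[0,0,0.15],"delta_rot":[0,0,0],"jaw":0.2},
  {"translation":[0,0,0.15],"delta_rot":[0,0,0],"jaw":0.2},
  {"translation":[0,0,0.15],"delta_rot":[0,0,0],"jaw":0.2},
  {"translation":[0,0,0.15],"delta_rot":[0,0,0],"jaw":0.2},
  {"translation":[0,0,0.15],"delta_rot":[0,0,0],"jaw":0.2},
])

```text
time: 10.8
tool_pos: [0.5234, -0.1941, 0.0707]
tool_rot: [-0.0, 0.645, 0.765, 0.0]
contact_force: [-5.5, 4.1, 8.5]
gripper_width: 0.104
grasp_force: 62.1
```

On the rails (8.5 N up). Release.

Emit:
send_rows([
  {"translation":[0,0,0],"delta_rot":[0,0,0],"jaw":1.2},
  {"translation":[0,0,0],"delta_rot":[0,0,0],"jaw":1.6},
  {"translation":[0,0,0],"delta_rot":[0,0,0],"jaw":2.2},
  {"translation":[0,0,0],"delta_rot":[0,0,0],"jaw":3},
  {"translation":[0,0,0],"delta_rot":[0,0,0],"jaw":4},
  {"translation":[0,0,0],"delta_rot":[0,0,0],"jaw":4},
  {"translation":[0,0,0],"delta_rot":[0,0,0],"jaw":4},
  {"translation":[0,0,0],"delta_rot":[0,0,0],"jaw":4},
])

```text
time: 11.6
tool_pos: [0.5232, -0.1942, 0.0693]
tool_rot: [0.0, 0.645, 0.765, 0.0]
contact_force: [-0.3, -0.3, -0.2]
gripper_width: 0.475
grasp_force: 0.0
```

Emit:
send_rows([
  {"translation":[0,0,-1],"delta_rot":[0,0,0],"jaw":4},
  {"translation":[0,0,-2],"delta_rot":[0,0,0],"jaw":4},
  {"translation":[0,0,-4],"delta_rot":[0,0,0],"jaw":4},
  {"translation":[0,0,-6],"delta_rot":[0,0,0],"jaw":4},
  {"translation":[0,0,-9],"delta_rot":[0,0,0],"jaw":4},
  {"translation":[0,0,-12],"delta_rot":[0,0,0],"jaw":4},
  {"translation":[0,0,-12],"delta_rot":[0,0,0],"jaw":4},
  {"translation":[0,0,-12],"delta_rot":[0,0,0],"jaw":4},
])

```text
time: 12.4
tool_pos: [0.5239, -0.1946, 0.1913]
tool_rot: [0.002, 0.645, 0.765, 0.0]
contact_force: [0.0, 0.5, 0.3]
gripper_width: 0.47
grasp_force: 0.0
```

Run:
```python
from h import *
f=grab('wrist','w5.png');g=grab('scene','s5.png');X=pts(f);Y=pts(g)
a=np.radians(9.75);F=np.array([[np.cos(a),-np.sin(a),0],[np.sin(a),np.cos(a),0],[0,0,1]])
for nm,Z in(('w',X),('s',Y)):
    L=(Z-[.523,-.1943,.024])@F; m=(abs(L[...,0])<.05)&(abs(L[...,1])<.04)&(L[...,2]>.042)&(L[...,2]<.09);q=L[m]
    print(nm,len(q),np.percentile(q,[1,50,99],axis=0).round(4))
b=np.hstack([f['pixels'][100:400,120:520],g['pixels'][100:250,150:350].repeat(2,0).repeat(2,1)]);cv2.imwrite('pics/c5.png',b)
s=state();print(s['tool_pos'],s['contact_force'],s['gripper_width'])
```

```text
w 1147 [[-0.0062 -0.0293  0.0428]
 [-0.0008  0.007   0.061 ]
 [ 0.0053  0.0322  0.0658]]
s 113 [[-0.002  -0.028   0.0422]
 [ 0.0069  0.0056  0.0547]
 [ 0.0108  0.0336  0.0657]]
[ 0.52263877 -0.19392731  0.18857446] [-0.00406441  0.67532217 -0.4858975 ] 0.4670528329559907
```

View pics/c5.png

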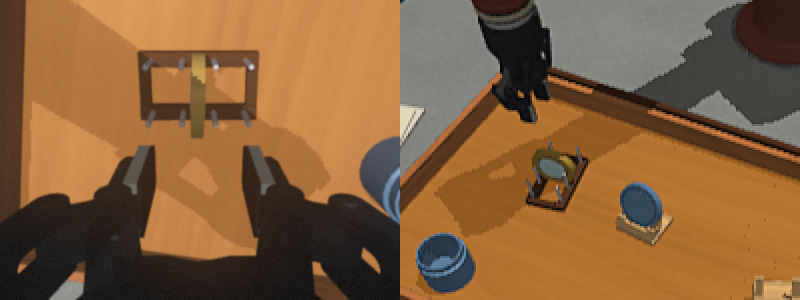

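The lens stands upright in the middle gap (column 198 on the left, (555,165) on the right). Its top is 66 mm above the rails, so its centre is about 31 mm above them, and y is about 1.5 mm off. The fingers are clear, so I hand it in.

```bash
python3 -c "
from plant import *
print(job_done())"
```

```text
the job is handed in; nothing more can be done
None
```

The brass lens stands upright in the rack's middle gap, resting on the rails and released, with the lid and canister left untouched; I handed the job in at about 12.5 s of the 38 s allowed, and no verdict came back.

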